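Rock the seized insert out of the dry-block heater

ROBOT

A 7-joint arm with a two-finger parallel gripper is mounted at the origin on a cart in front of the work surface, level with it; the furniture and walls round the work are solid. World frame = base frame: x ahead of the robot, y to its left, z up, the work surface at z = 0. Lengths are in m, angles in rad, forces in N, time in s.
With the tool pointing down it reaches from about 0.425 to 0.875 m from the base axis. Payload 4.7 kg.
Tool frame: the origin (TCP) lies midway between the tips of the shut fingers; the grasp point (between the pads) lies 19 mm behind it (r.pinch_z is the distance from the TCP to the grasp point, in m); z points along the fingers, y is the line along which they close (so a half turn about z gives the same grasp; the last joint's range is limited). The gripper opens to 85 mm and grips with 20 to 120 N. Pads are 22 mm wide; open, the fingers measure 114 mm over their backs; the gripper's body (76 mm by 85 mm) begins 54 mm behind the grasp point. The pads swing forward as they close: fully open they stand 13 mm farther back than shut.
Start: joints at [1.17, 0.321, -0.07, 1.45, 0.023, 1.371, -0.057], TCP at [0.262, -0.595, 0.231] pointing down, gripper open.
Joint ranges: [-2.86, 2.86], [-0.3, 2.09], [-1.38, 1.24], [0.06, 2.45], [-1.56, 4.7], [0.09, 2.05], [-2.69, 2.69]. Speed limits (rad/s): [2.57, 2.57, 3.14, 3.14, 3.14, 3.14, 3.14].

INTERFACE

Orientations are given as [roll, pitch, yaw] about the fixed x, y, z axes, in that order (R = Rz(yaw) Ry(pitch) Rx(roll)).
In Python, from plant import telemetry, viewer, r gives the robot as it stands. The module is installed in compiled form; this text tells all that it offers.
- The arm moves only by the tool drive_tool, never from a script. Its argument "increments" is text: rows parted by semicolons, each of 5 numbers parted by spaces: the shift along the world's x, y, z as a fraction of full scale, then the turn about the world's z as a fraction of full scale, then the closure, from -1 (fully open) to 1 (shut), so that 0 is half open. In form: tx ty tz spin claw; .... A call has 1 to 10 rows; each row is the pose to reach, as a shift and turn from the pose commanded when the call began, turning the shorter way round; what a row does not reach only later rows make up. Full scale, the value 1, is 500 mm for a shift and 180 degrees for a turn. A row lasts 1/8 s, in which the tool goes at most 62.5 mm and 10.7 degrees, less where a joint would pass 70% of its speed; a pose out of reach is approached as far as the arm can. A call with a number of a shift or a turn outside -1 to 1 is refused whole. A call with a gripper value outside its range is refused whole. The fingers move at their own pace and stop on an object; "squeeze" is the grip in N (left out, the last holds). Time passes only in rows, so rows that repeat a pose let the fingers close. It gives the time, the measured TCP pose, the force, the opening and the grip force at its end, in the units of the state.
- telemetry.sense(): the state, without advancing time (a new reading comes with each control period).
- viewer.snapshot(name): name is "side" or "top" or "wrist"; returns (picture, depth): 480x640x3 uint8, red, green, blue; 480x640 float32, m along the optical axis (not along the pixel's ray), 0 where there is no reading.
- viewer.calibration(name): a dict with "mtx" (3x3 intrinsics, pixels), "k1" (the pictures are not rectified: a ray, as slopes to the right and down, at radius r is drawn at 1 + k1 r^2 times it, then the intrinsics apply), "view" (4x4, takes a point from world to camera coordinates). Camera axes: x right, y up, looking along -z (the intrinsics and any distortion apply to the point x, -y, -z); pixel columns grow to the right and rows downward; lengths in m; the calibration is good to about 2 mm. A picture is of the moment at which its call begins: read the wrist's pose just before it. calibration takes no time and is no camera call; for the wrist camera it gives the pose at the moment of the call.
- r.sign_off(): hands the job in; it is judged then, once.
The state is a dict: "time": time; "joints": joint angles; "qvel": joint speeds; "tau": joint torques, N m; "tcp_pos": TCP position; "tool_rot": TCP orientation; "force": force on the tool from outside, world axes, zero at the start; "moment": the same for the moment, N m; "width": finger opening in m; "finger_force": force on a finger pad.
Only numpy, scipy, OpenCV 4.12 (cv2) and the standard library are available. Lean on these libraries where they do the work, as an engineer would, in place of code of your own. Each camera call takes 0.05 s, during which the arm holds its last target. There are 200 camera calls.

TASK

A small white bottle with a grey cap is standing on the aluminium insert of the dry-block heater: first lift it off, stand it upright on the worktop and let it go. Then take the insert by its black handle and, because it sits tight between the spring rollers along its two long sides, rock it sideways (across its narrow width), first one side up and then the other, until it frees - no straight yank. Lift it level until its underside is about 2 to 3 cm above the heater's top, straight over the well, and finish there still holding it still; leave the timer, the tip box and the forceps where they are.

Things in the scene. Friction and masses are not known exactly. Their poses are not given: they have to be found in the camera images.
- heater: Dry-block heater, fixed: white box 190 (its x) x 120 (y) x 75 mm high, grey control panel on its -x end. Origin: centre of its underside on the worktop; z up. In its flat top an open well 136 (x) x 70 (y) mm, 30 mm deep (floor 45 mm above the worktop), with one sprung steel roller along each long wall, pressing on the insert.
- well_mouth (a point): Centre of the well's mouth, level with the heater's top (75 mm above the worktop); axes as the heater's.
- insert: Loose aluminium insert seated in the well, 0.4 kg: block 130 (its x) x 60 (y) x 44 mm, six dark tube bores at its +x end, handle up from the middle of its top. Origin: centre of its underside; axes parallel to the heater's. Seated, it stands on the well floor. Freeing one side by leaning it about the other side's bottom edge takes 0.2 rad of lean about x and some 15 N sideways at the handle.
- roller_left (a joint): Travel (m) of the sprung roller on the well's +y side, 6 mm thick, its axis 13 mm above the well floor; grows as it is pushed outward (2 mm at most, when the insert's ridge passes). A 2 mm ridge along the foot of the insert's +y side, 8 mm above its underside, is caught under it: that side must rise 10 mm; then the roller snaps in below the ridge and keeps that side up. About 25 N lift a side.
- roller_right (a joint): The same on the well's -y side. Pulling both sides up at once takes about 50 N and comes with a jerk. With one side up, leaning the insert back to level about that raised side frees the other; then only light friction holds it. Gaps of 5 mm at the long sides and 3 mm at the ends leave room to rock. Empty, a roller reads -0.002.
- handle_grip (a point): Middle of the black plastic handle grip of the insert, 106 mm above the insert's underside. The grip is an upright rounded block 16 mm (insert's x) by 26 mm (insert's y) by 50 mm high; its top is 127 mm above the insert's underside. Axes as the insert's.
- bottle: White reagent bottle with a grey screw cap, 70 mm tall, body 42 mm in diameter, cap 30 mm in diameter and 23 mm high (from 47 to 70 mm above the bottle's underside), 0.11 kg. Origin: centre of its underside; z up along the bottle. It starts on top of the insert, at its -x end, about 43 mm from the handle; grip it by the cap with the fingers on the insert's +y and -y sides.
- kitchen_timer: White countdown timer 66 x 66 x 19 mm lying on the worktop; origin: centre of its underside. Leave alone.
- tips: Blue box of pipette tips with a clear lid, 78 x 116 x 68 mm, on the worktop; origin: centre of its underside. Leave alone.
- tweezers: Steel forceps, 130 x 22 x 8 mm, lying on the worktop; origin: centre of their underside. Leave alone.
Things that resemble listed ones, but are neither listed nor needed, are in the scene too. What is meant by the insert is not red, and is the smaller of those in its own colour.

How it is judged:
By the outcome, as a careful person would: the job done as asked, in the order asked, and still so for the second after the job is handed in, while the arm keeps its last pose, push and grip.
It also fails if it takes over 54 s, if anything falls off the work surface, if the arm or the gripper's body presses on something with over 40 N, if the wrist force passes 120 N, or if a joint passes its speed limit or range.

## Working session

There is one attempt and no reset: what is moved stays moved. The work goes in short steps, Python scripts to look and compute and a tool call to move; the robot and the scene stay as the last step left them, time stands still between calls to the robot, and variables do not carry over. Pictures are saved under pics/ and viewed, at most 10 in all, crops included, and the job is handed in when it is done.

Besides the shell and the picture viewer there is one more tool, called as name(argument=value, ...), one argument or row to a line, values as JSON. drive_tool: Moves the arm, as the interface text tells. Shift numbers are shares of 500 mm and turn numbers shares of 180 degrees, none past 1 either way. Its arguments: {"type":"object","properties":{"increments":{"type":"string"},"squeeze":{"type":"number"}},"required":["increments"]}

```bash
mkdir -p pics; cat > h.py <<'E'
import numpy as np, cv2
from plant import telemetry, viewer, r
def snap(n,name):
    c=viewer.calibration(n); p,d=viewer.snapshot(n)
    cv2.imwrite(f'pics/{name}.png',p[:,:,::-1]); np.savez(f'pics/{name}.npz',p=p,d=d,**{k:np.array(c[k]) for k in('mtx','k1','view')})
def load(name): return np.load(f'pics/{name}.npz')
def pt(z,u,v,depth=None,height=None):
    K=z['mtx'];k=float(z['k1'])
    s=cv2.undistortPoints(np.array([[[u,v]]],float),K,np.array([k,0,0,0,0.]))[0,0]
    M=np.linalg.inv(z['view']);ray=M[:3,:3]@np.array([s[0],-s[1],-1]);o=M[:3,3]
    if height is not None: return o+ray*(height-o[2])/ray[2]
    if depth is None:
        w=z['d'][int(v)-1:int(v)+2,int(u)-1:int(u)+2];depth=np.median(w[w>0]) if (w>0).any() else np.nan
    return o+ray*depth
E
python3 - <<'E'
from h import *
snap('top','top1');snap('side','side1')
a=np.vstack([cv2.imread('pics/top1.png')]);
s=telemetry.sense();print(s)
for n in('top','side'):print(viewer.calibration(n))
E
```

```text
{'time': 0.1, 'joints': array([ 1.17011754,  0.3217852 , -0.07007609,  1.45157989,  0.02258136,
        1.37082299, -0.05693522]), 'qvel': array([ 0.00090922, -0.00257819, -0.00178891, -0.00457653, -0.00095508,
        0.0010889 ,  0.00115661]), 'tau': array([-1.98939942e-04, -4.94877291e+01, -3.84054529e-01, -3.15209913e+01,
        1.29966831e-02,  7.44585675e-03, -2.56878423e-05]), 'tcp_pos': array([ 0.2616958 , -0.59444235,  0.23029572]), 'tool_rot': array([-3.13978557e+00,  8.01036073e-05,  4.14760177e-01]), 'force': array([ 0.12979379,  0.3977594 , -0.16643517]), 'moment': array([ 0.01571768, -0.00144213, -0.00229796]), 'finger_force': 0.0, 'width': 0.08538503619740995}
{'mtx': array([[478.97029504,   0.        , 318.1681491 ],
       [  0.        , 478.97029504, 239.64166652],
       [  0.        ,   0.        ,   1.        ]]), 'k1': -0.09075593973532008, 'view': array([[ 0.00469424, -0.99971627, -0.02335253, -0.04940625],
       [ 0.99667566,  0.00277796,  0.08142433, -0.53617208],
       [-0.08133635, -0.02365713,  0.99640591, -1.13206851],
       [ 0.        ,  0.        ,  0.        ,  1.        ]])}
{'mtx': array([[556.28451893,   0.        , 322.35176802],
       [  0.        , 556.28451893, 230.85341017],
       [  0.        ,   0.        ,   1.        ]]), 'k1': -0.06544587347890887, 'view': array([[ 0.99865444,  0.05109172,  0.00888562, -0.53440785],
       [-0.02967239,  0.42243473,  0.90590753, -0.07943695],
       [ 0.04253078, -0.90495223,  0.42338233, -1.24543749],
       [ 0.        ,  0.        ,  0.        ,  1.        ]])}
```

View pics/top1.png

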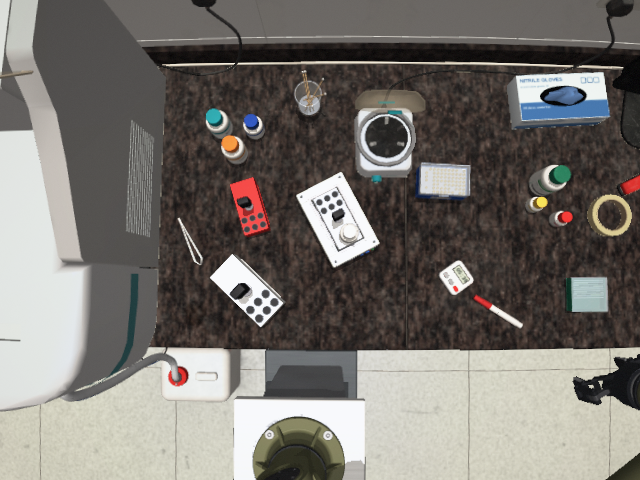

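View pics/side1.png

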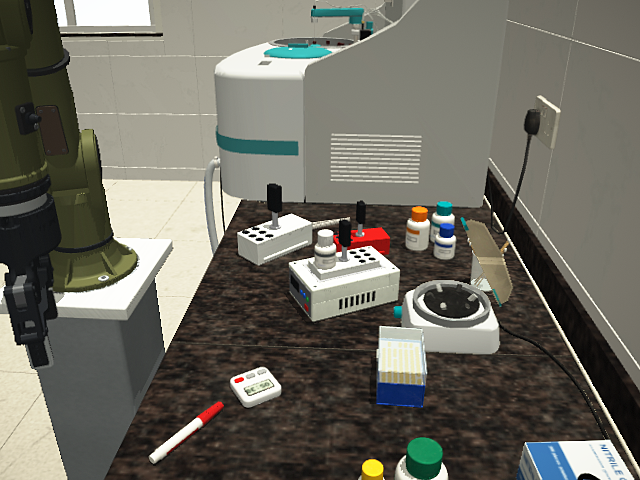

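The top view shows three handled blocks. The candidates are the grey/white block at (245,288), the red one at (248,205), and the one in the heater at (337,214), which has the bottle at (348,232). The one in the heater is the smaller non-red block, so I'll check it close up.

```bash
python3 - <<'E'
from h import *
im=cv2.imread('pics/top1.png')[165:275,285:395]
cv2.imwrite('pics/c1.png',cv2.resize(im,None,fx=5.4,fy=5.4,interpolation=cv2.INTER_CUBIC))
E
```

```text
(no output)
```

View pics/c1.png

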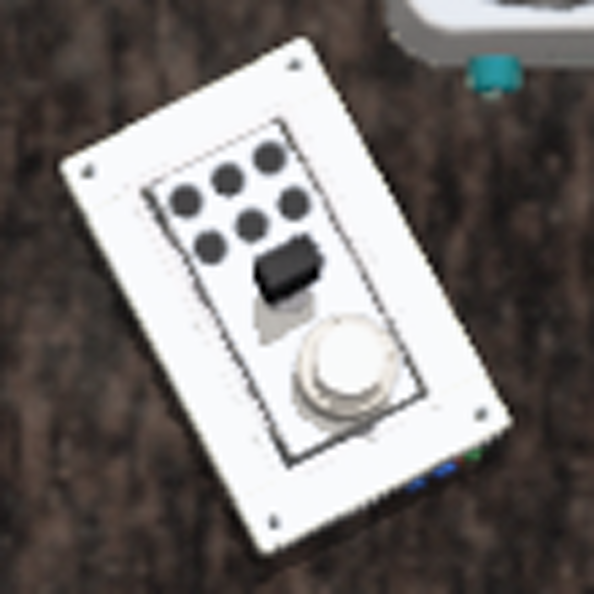

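The crop shows heater corners at (62,165), (302,38), (512,422) and (268,553). The six bores are at the far end, the handle top is near (289,262) and the cap near (352,360), all in crop pixels. It matches the description.

```bash
python3 - <<'E'
from h import *
z=load('top1')
f=lambda u,v,h:pt(z,285+(u+.5)/5.4-.5,165+(v+.5)/5.4-.5,height=h)
H=[f(u,v,.075) for u,v in[(62,165),(302,38),(512,422),(268,553)]]
print(np.round(H,4))
c=np.mean(H,0);print('centre',c, [np.linalg.norm(H[i]-H[(i+1)%4]).round(4) for i in range(4)])
print('yaw',[np.degrees(np.arctan2(*(d[1::-1]))).round(2) for d in(H[0]-H[3],H[1]-H[2])], np.degrees(np.arctan2(*((H[0]-H[1])[1::-1])))-90)
I=[f(u,v,.089) for u,v in[(143,190),(282,120),(425,390),(290,465)]]
print('insert',np.mean(I,0),[np.linalg.norm(I[i]-I[(i+1)%4]).round(4) for i in range(4)],[np.degrees(np.arctan2(*(d[1::-1]))).round(2) for d in(I[0]-I[3],I[1]-I[2])])
print('handle',f(289,258,.172),'cap',f(352,360,.159))
for u,v in[(62+10,165+2),(352,360),(289,258),(150,400)]: print('depth',pt(z,285+u/5.4,165+v/5.4))
# tools on the table, neighbours
for n,u,v in[('timer',456,277),('tips',443,181),('pen',478,297),('bigins',245,288)]: print(n,pt(z,u,v))
E
```

```text
[[ 0.6353  0.003   0.075 ]
 [ 0.6907 -0.0999  0.075 ]
 [ 0.5252 -0.189   0.075 ]
 [ 0.4694 -0.0856  0.075 ]]
centre [ 0.58016368 -0.09288531  0.075     ] [np.float64(0.1169), np.float64(0.188), np.float64(0.1175), np.float64(0.1881)]
yaw [np.float64(28.12), np.float64(28.3)] 28.308358045272925
insert [ 0.57942961 -0.09231978  0.089     ] [np.float64(0.066), np.float64(0.1294), np.float64(0.0648), np.float64(0.1319)] [np.float64(28.17), np.float64(27.65)]
handle [ 0.58165176 -0.09261656  0.172     ] cap [ 0.54312942 -0.11761859  0.159     ]
depth [ 0.63364486 -0.00215944  0.07400342]
depth [ 0.54234286 -0.1185158   0.15819822]
depth [ 0.58073371 -0.09346515  0.1724077 ]
depth [ 0.53955617 -0.0336138  -0.00126425]
timer [ 0.44747411 -0.37917753  0.01753195]
tips [ 0.67097135 -0.339814    0.06746132]
pen [ 0.399377   -0.43309802  0.01373111]
bigins [0.42194153 0.10433123 0.15552362]
```

drive_tool(
  increments="0.562 0.954 0 0.0245 -1;0.562 0.954 0 0.0245 -1;0.562 0.954 0 0.0245 -1;0.562 0.954 0 0.0245 -1;0.562 0.954 0 0.0245 -1;0.562 0.954 0 0.0245 -1;0.562 0.954 0 0.0245 -1;0.562 0.954 0 0.0245 -1;0.562 0.954 0 0.0245 -1;0.562 0.954 0 0.0245 -1",
  squeeze=30,
)

```text
time: 1.35
tcp_pos: [0.5445, -0.1118, 0.2311]
tool_rot: [-3.139, -0.002, 0.501]
force: [0.8, -0.6, 0.5]
width: 0.0854
finger_force: 0.0
```

```bash
python3 - <<'E'
from h import *
snap('wrist','w1');print(telemetry.sense()['tcp_pos'],telemetry.sense()['tool_rot'])
E
```

```text
[ 0.54335612 -0.11536586  0.2308981 ] [-3.14062692e+00  3.34805319e-04  4.96783977e-01]
```

View pics/w1.png

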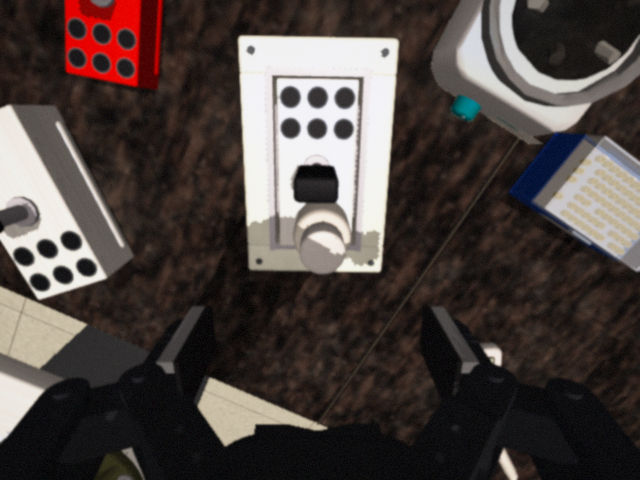

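The wrist view has the cap top centred near (323,250), the handle top near (316,190), and the heater corners at (239,37), (398,38), (381,271) and (249,271).

```bash
python3 - <<'E'
from h import *
z=load('w1')
H=[pt(z,u,v,height=.075) for u,v in[(239,37),(398,38),(381,271),(249,271)]]
print(np.round(H,4),np.mean(H,0),[np.degrees(np.arctan2(*(d[1::-1]))).round(2) for d in(H[0]-H[3],H[1]-H[2])],np.degrees(np.arctan2(*((H[0]-H[1])[1::-1])))-90)
S=[pt(z,u,v,height=.075) for u,v in[(251,49),(385,52),(370,262),(259,261)]];print('screws',np.mean(S,0),np.round(S,4))
print('cap',pt(z,323,252,height=.159),pt(z,323,252))
print('handle',pt(z,316,193,height=.172),pt(z,316,193))
# cap and handle centroid from depth cloud
P=np.array([[pt(z,u,v) for u in range(285,362)] for v in range(160,285)]).reshape(-1,3)
for lo,hi,n in((.152,.162,'cap'),(.165,.178,'hand')):
    Q=P[(P[:,2]>lo)&(P[:,2]<hi)];print(n,len(Q),(Q.max(0)+Q.min(0))/2,Q.mean(0),Q.max(0)-Q.min(0))
E
```

```text
[[ 0.6351  0.0038  0.075 ]
 [ 0.6908 -0.0992  0.075 ]
 [ 0.5253 -0.1877  0.075 ]
 [ 0.468  -0.0833  0.075 ]] [ 0.57979639 -0.09160855  0.075     ] [np.float64(27.55), np.float64(28.12)] 28.41634357926992
screws [ 0.57988428 -0.09114571  0.075     ] [[ 0.6321 -0.0074  0.075 ]
 [ 0.6783 -0.0958  0.075 ]
 [ 0.528  -0.1744  0.075 ]
 [ 0.4812 -0.087   0.075 ]]
cap [ 0.54451641 -0.11583537  0.159     ] [ 0.54469653 -0.1157267   0.15953444]
handle [ 0.57834592 -0.09231328  0.172     ] [ 0.5784352  -0.09226661  0.17246682]
cap 1785 [ 0.56008314 -0.10413327  0.15692716] [ 0.54742445 -0.11341106  0.15879574] [0.06290916 0.05319878 0.00979235]
hand 1272 [ 0.5798436  -0.09151546  0.16916017] [ 0.58039633 -0.09116844  0.17179185] [0.02322872 0.02790086 0.00826642]
```

drive_tool(
  increments="0.002 0.003 -0.06 0 -1;0.002 0.003 -0.12 0 -1;0.002 0.003 -0.16 0 -1;0.002 0.003 -0.184 0 -1;0.002 0.003 -0.184 0 -1;0.002 0.003 -0.184 0 -1",
)

```text
time: 2.15
tcp_pos: [0.5444, -0.1169, 0.1403]
tool_rot: [3.14, -0.001, 0.491]
force: [0.4, 0.3, 0.6]
width: 0.0854
finger_force: 0.0
```

drive_tool(
  increments="0 0 0 0 0.2;0 0 0 0 0.6;0 0 0 0 1;0 0 0 0 1;0 0 0 0 1;0 0 0 0 1;0 0 0 0 1;0 0 0 0 1",
)

```text
time: 3.15
tcp_pos: [0.5442, -0.1164, 0.1397]
tool_rot: [3.141, -0.0, 0.492]
force: [-1.1, -0.6, 4.3]
width: 0.0288
finger_force: 30.3
```

drive_tool(
  increments="0 0 0.05 0 1;0 0 0.1 0 1;-0.04 -0.1 0.1 0 1;-0.09 -0.2 0.1 0 1;-0.128 -0.307 0.1 0 1;-0.128 -0.307 0.02 0 1;-0.128 -0.307 -0.06 0 1;-0.128 -0.307 -0.13 0 1;-0.128 -0.307 -0.16 0 1;-0.128 -0.307 -0.17 0 1",
)

```text
time: 4.4
tcp_pos: [0.4795, -0.2697, 0.0535]
tool_rot: [-3.14, 0.001, 0.492]
force: [-0.1, -0.5, -0.4]
width: 0.0291
finger_force: 30.0
```

drive_tool(
  increments="0 0 -0.003 0 1;0 0 -0.006 0 1;0 0 -0.007 0 1;0 0 -0.007 0 1",
)

```text
time: 4.9
tcp_pos: [0.4802, -0.2701, 0.0513]
tool_rot: [3.141, -0.0, 0.492]
force: [0.8, -0.1, -2.4]
width: 0.0292
finger_force: 30.0
```

drive_tool(
  increments="0 0 -0.002 0 1;0 0 -0.002 0 1;0 0 -0.002 0 1",
)

```text
time: 5.28
tcp_pos: [0.4804, -0.27, 0.0506]
tool_rot: [3.141, -0.0, 0.492]
force: [-1.0, 1.5, 6.3]
width: 0.0287
finger_force: 30.5
```

drive_tool(
  increments="0 0 0.001 0 0.4;0 0 0.001 0 0;0 0 0.001 0 -0.5;0 0 0.001 0 -1;0 0 0.001 0 -1;0 0 0.06 0 -1;0 0 0.14 0 -1;0 0 0.26 0 -1;0 0 0.36 0 -1;0 0 0.36 0 -1",
)

```text
time: 6.52
tcp_pos: [0.4824, -0.271, 0.2348]
tool_rot: [3.133, -0.004, 0.492]
force: [-0.3, 0.3, 0.4]
width: 0.0853
finger_force: 0.0
```

```bash
python3 - <<'E'
from h import *
snap('side','s2');s=telemetry.sense();print(s['joints'].round(3),s['tcp_pos'],s['tool_rot'])
cv2.imwrite('pics/s2c.png',cv2.resize(cv2.imread('pics/s2.png')[150:430,180:480],None,fx=2,fy=2))
E
```

```text
[ 0.804  0.128 -0.37   1.69   0.048  1.328 -0.654] [ 0.48097888 -0.27040905  0.23190412] [ 3.13770874e+00 -1.92451706e-03  4.91750779e-01]
```

View pics/s2c.png

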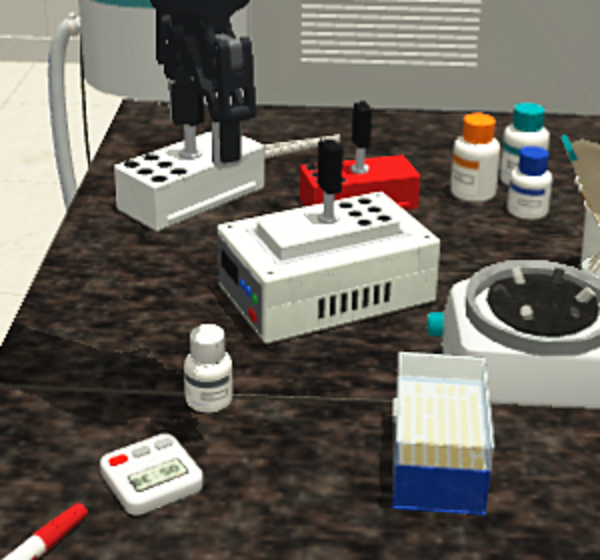

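drive_tool(
  increments="0.1 0.18 0 0.5 -1;0.2 0.356 0 0.5 -1;0.2 0.356 0 0.5 -1;0.2 0.356 0 0.5 -1;0.2 0.356 0 0.5 -1;0.2 0.356 0 0.5 -1;0.2 0.356 0 0.5 -1;0.2 0.356 0 0.5 -1;0.2 0.356 0 0.5 -1;0.2 0.356 0 0.5 -1",
)

```text
time: 7.82
tcp_pos: [0.579, -0.0919, 0.228]
tool_rot: [-3.14, -0.002, 2.062]
force: [-0.0, 0.2, 0.4]
width: 0.0856
finger_force: 0.0
```

```bash
python3 - <<'E'
from h import *
snap('wrist','w2');s=telemetry.sense();print(s['joints'].round(3),s['tcp_pos'],s['tool_rot'])
z=load('w2')
v,u=np.nonzero(z['d']>0)
K=z['mtx'];k=float(z['k1'])
sl=cv2.undistortPoints(np.stack([u,v],1)[:,None].astype(float),K,np.array([k,0,0,0,0.]))[:,0]
M=np.linalg.inv(z['view']);P=(M[:3,:3]@(np.c_[sl[:,0],-sl[:,1],-np.ones(len(u))]*z['d'][v,u][:,None]).T).T+M[:3,3]
c=np.array([.58,-.092]);t=.4905;R=np.array([[np.cos(t),np.sin(t)],[-np.sin(t),np.cos(t)]])
L=(P[:,:2]-c)@R.T
for lo,hi,n in((.168,.177,'handle'),(.085,.093,'ins top'),(.071,.079,'heater')):
    m=(P[:,2]>lo)&(P[:,2]<hi)&(abs(L).max(1)<.12)
    if m.any(): print(n,m.sum(),np.percentile(L[m],1,0).round(4),np.percentile(L[m],99,0).round(4),np.median(P[m,2]))
E
```

```text
[ 0.681  0.249 -0.669  1.598  0.157  1.351  0.484] [ 0.57919078 -0.0918761   0.2283263 ] [-3.13993779e+00 -1.72461197e-03  2.06122927e+00]
handle 1067 [-0.0076 -0.0114] [0.008  0.0132] 0.1721712566140038
ins top 10349 [-0.0632 -0.0285] [0.0639 0.0303] 0.08959820971992372
heater 17228 [-0.0928 -0.0577] [0.0936 0.0601] 0.07544256724019999
```

View pics/w2.png

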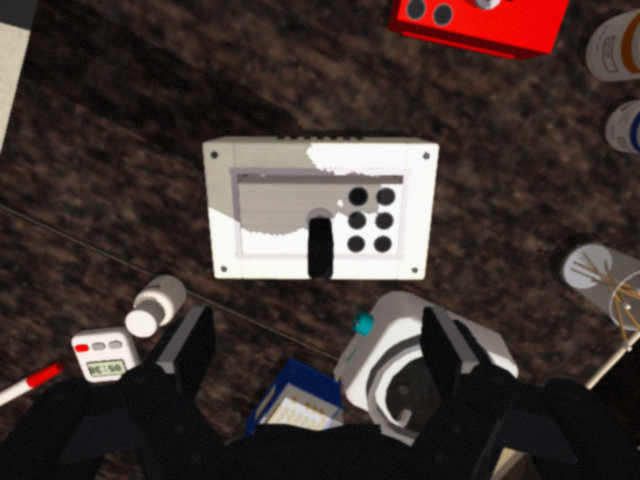

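The wrist view shows the handle top at (319,262), centred between the fingers. The bottle is standing at (155,305) and the timer and tip box haven't moved. I'll descend onto the handle.

drive_tool(
  increments="0 0.002 -0.06 0 -1;0 0.002 -0.12 0 -1;0 0.002 -0.17 0 -1;0 0.002 -0.2 0 -1;0 0.002 -0.2 0 -1;0 0.002 -0.2 0 0.2;0 0.002 -0.2 0 1;0 0.002 -0.2 0 1;0 0.002 -0.2 0 1;0 0.002 -0.2 0 1",
  squeeze=40,
)

```text
time: 9.12
tcp_pos: [0.5802, -0.0909, 0.1303]
tool_rot: [3.141, 0.0, 2.062]
force: [0.3, 0.5, 1.8]
width: 0.0156
finger_force: 40.9
```

drive_tool(
  increments="0 0 0 0 1;0 0 0 0 1;0 0 0 0 1;0 0 0 0 1",
)

```text
time: 9.62
tcp_pos: [0.5803, -0.0908, 0.1303]
tool_rot: [3.141, 0.001, 2.063]
force: [-0.1, 0.7, 5.3]
width: 0.0157
finger_force: 41.2
```

drive_tool(
  increments="0.005 -0.0095 0.003 0 1;0.01 -0.019 0.005 0 1;0.0125 -0.024 0.006 0 1;0.0153 -0.0286 0.0066 0 1;0.0153 -0.0286 0.0066 0 1",
)

```text
time: 10.25
tcp_pos: [0.584, -0.0979, 0.1316]
tool_rot: [-3.138, -0.013, 2.067]
force: [-7.1, 10.6, 4.8]
width: 0.0158
finger_force: 41.4
```

```bash
cat >> h.py <<'E'
def cloud(z):
    v,u=np.nonzero(z['d']>0)
    sl=cv2.undistortPoints(np.stack([u,v],1)[:,None].astype(float),z['mtx'],np.array([float(z['k1']),0,0,0,0.]))[:,0]
    M=np.linalg.inv(z['view']);P=(M[:3,:3]@(np.c_[sl[:,0],-sl[:,1],-np.ones(len(u))]*z['d'][v,u][:,None]).T).T+M[:3,3]
    c=np.array([.5798,-.0911]);t=.4905;R=np.array([[np.cos(t),np.sin(t)],[-np.sin(t),np.cos(t)]])
    P[:,:2]=(P[:,:2]-c)@R.T;return P   # heater-local coordinates
def lean(name,cam='wrist',z0=.089):
    snap(cam,name);P=cloud(load(name))
    from numpy.linalg import lstsq
    m=(abs(P[:,0])<.06)&(abs(P[:,0])>.012)&(abs(P[:,1])<.045)&(P[:,2]>z0-.007)&(P[:,2]<z0+.028)
    Q=P[m]
    for i in range(8):
        a=lstsq(np.c_[Q[:,:2],np.ones(len(Q))],Q[:,2],rcond=None)[0]
        e=Q[:,2]-np.c_[Q[:,:2],np.ones(len(Q))]@a
        Q=Q[abs(e)<max(.0015,1.5*e.std())]
    print(cam,'top plane: n',len(Q),'dz/dx,dz/dy',a[:2].round(3),'z at 0',a[2].round(4),'y',np.percentile(Q[:,1],[1,99]).round(4),'x',np.percentile(Q[:,0],[1,99]).round(4))
    s=telemetry.sense();print('tcp',s['tcp_pos'].round(4),'F',s['force'].round(1),'M',s['moment'].round(2),s['width'],'t',s['time'])
E
python3 -c "
from h import *
lean('l1');lean('l1t','top')"
```

```text
wrist top plane: n 15885 dz/dx,dz/dy [0.001 0.058] z at 0 0.0913 y [-0.0318  0.0255] x [-0.0591  0.059 ]
tcp [ 0.5842 -0.0984  0.1317] F [-7.4 10.1  4.6] M [ 2.57  1.6  -0.3 ] 0.015698350898652378 t 10.3
top top plane: n 15 dz/dx,dz/dy [-0.066 -0.522] z at 0 0.1062 y [0.0193 0.0236] x [0.0406 0.0595]
tcp [ 0.5844 -0.0987  0.1317] F [-7.4  9.5  5.3] M [ 2.43  1.46 -0.26] 0.015804498587972254 t 10.35
```

drive_tool(
  increments="0.004 -0.0075 0.001 0 1;0.008 -0.015 0.002 0 1;0.01 -0.019 0.002 0 1;0.01 -0.019 0.002 0 1",
)

```text
time: 10.85
tcp_pos: [0.5901, -0.109, 0.1332]
tool_rot: [-3.139, -0.01, 2.065]
force: [-6.3, 9.3, 6.2]
width: 0.0156
finger_force: 41.7
```

```bash
python3 -c "
from h import *
lean('l2')"
```

```text
wrist top plane: n 16598 dz/dx,dz/dy [0.001 0.18 ] z at 0 0.0955 y [-0.0359  0.0214] x [-0.059  0.059]
tcp [ 0.59   -0.109   0.1332] F [-6.8  9.5  5.2] M [ 2.26  1.49 -0.38] 0.015504348615968316 t 10.9
```

drive_tool(
  increments="0.003 -0.0055 0.002 0 1;0.006 -0.011 0.003 0 1;0.006 -0.011 0.003 0 1;0.006 -0.011 0.003 0 1",
)

```text
time: 11.4
tcp_pos: [0.594, -0.118, 0.1338]
tool_rot: [-3.14, -0.005, 2.064]
force: [-1.1, 4.9, -2.2]
width: 0.0156
finger_force: 40.1
```

```bash
python3 -c "
from h import *
lean('l3')"
```

```text
wrist top plane: n 16743 dz/dx,dz/dy [0.001 0.318] z at 0 0.0999 y [-0.036   0.0198] x [-0.0591  0.059 ]
tcp [ 0.594  -0.118   0.1338] F [-1.4  4.9 -3. ] M [ 1.38  0.44 -0.13] 0.015389077556756024 t 11.45
```

drive_tool(
  increments="-0.007 0.0134 0 0 1;-0.0143 0.0268 -0.001 0 1;-0.019 0.0356 0.002 0 1;-0.0237 0.0445 0.0054 0 1;-0.0275 0.0515 0.008 0 1;-0.0313 0.0586 0.0104 0 1;-0.0313 0.0586 0.0104 0 1",
)

```text
time: 12.32
tcp_pos: [0.5818, -0.096, 0.1432]
tool_rot: [3.14, 0.009, 2.059]
force: [1.9, -6.7, 4.4]
width: 0.0156
finger_force: 41.1
```

```bash
python3 -c "
from h import *
lean('l4')"
```

```text
wrist top plane: n 16268 dz/dx,dz/dy [0.002 0.073] z at 0 0.1034 y [-0.0279  0.0299] x [-0.0591  0.0591]
tcp [ 0.5818 -0.096   0.1432] F [ 0.4 -6.1  4.2] M [-1.62 -0.31 -0.19] 0.015748731395593848 t 12.375
```

drive_tool(
  increments="-0.0038 0.007 0.002 0 1;-0.0075 0.014 0.003 0 1;-0.0075 0.014 0.003 0 1;-0.0075 0.014 0.003 0 1",
)

```text
time: 12.88
tcp_pos: [0.5785, -0.0895, 0.1453]
tool_rot: [3.14, 0.01, 2.059]
force: [0.9, -6.2, 7.4]
width: 0.0154
finger_force: 41.3
```

```bash
python3 -c "
from h import *
lean('l5')"
```

```text
wrist top plane: n 15698 dz/dx,dz/dy [0.002 0.004] z at 0 0.1054 y [-0.0252  0.0323] x [-0.059   0.0591]
tcp [ 0.5785 -0.0895  0.1453] F [ 1.8 -7.3  6.4] M [-1.88 -0.3  -0.08] 0.015623253218029143 t 12.925
```

drive_tool(
  increments="0.0015 -0.003 0.004 0 1;0.003 -0.006 0.008 0 1;0.0047 -0.009 0.014 0 1;0.0047 -0.009 0.02 0 1;0.0047 -0.009 0.02 0 1",
)

```text
time: 13.55
tcp_pos: [0.5782, -0.0885, 0.1525]
tool_rot: [-3.141, 0.0, 2.063]
force: [0.4, -3.7, -3.6]
width: 0.0158
finger_force: 39.8
```

```bash
python3 -c "
from h import *
lean('l6',z0=.1)"
```

```text
wrist top plane: n 15490 dz/dx,dz/dy [ 0.    -0.002] z at 0 0.1125 y [-0.025   0.0327] x [-0.0592  0.0591]
tcp [ 0.5782 -0.0885  0.1525] F [-0.3 -3.3 -3.7] M [-1.02 -0.05 -0.07] 0.015735200991595782 t 13.6
```

drive_tool(
  increments="0.001 -0.002 0.008 0 1;0.0015 -0.003 0.016 0 1;0.002 -0.004 0.026 0 1;0.0025 -0.005 0.04 0 1;0.0033 -0.006 0.055 0 1;0.0033 -0.006 0.064 0 1;0.0033 -0.006 0.064 0 1;0.0033 -0.006 0.064 0 1",
)

```text
time: 14.6
tcp_pos: [0.58, -0.0914, 0.1841]
tool_rot: [-3.141, -0.0, 2.063]
force: [1.0, -0.3, -5.3]
width: 0.0157
finger_force: 39.8
```

```bash
python3 -c "
from h import *
lean('l7',z0=.135)"
```

```text
wrist top plane: n 15510 dz/dx,dz/dy [0.002 0.002] z at 0 0.1441 y [-0.0277  0.0296] x [-0.0591  0.059 ]
tcp [ 0.5799 -0.0914  0.184 ] F [ 0.4  0.5 -4. ] M [0.02 0.03 0.01] 0.015849785273009096 t 14.65
```

drive_tool(
  increments="0 0 0 0 1;0 0 0 0 1;0 0 0 0 1;0 0 0 0 1",
)

```text
time: 15.15
tcp_pos: [0.5802, -0.0914, 0.1843]
tool_rot: [3.142, 0.0, 2.063]
force: [0.2, 0.2, -5.4]
width: 0.0152
finger_force: 39.8
```

```bash
python3 -c "
from h import *
lean('l8',z0=.135);snap('side','s3')
cv2.imwrite('pics/s3c.png',cv2.resize(cv2.imread('pics/s3.png')[150:430,180:480],None,fx=2,fy=2))"
```

```text
wrist top plane: n 15546 dz/dx,dz/dy [0.002 0.002] z at 0 0.1443 y [-0.0278  0.0295] x [-0.0591  0.0591]
tcp [ 0.5802 -0.0914  0.1843] F [ 0.3 -0.3 -5.2] M [-0.02  0.02  0.02] 0.015703166565006078 t 15.2
```

View pics/s3c.png

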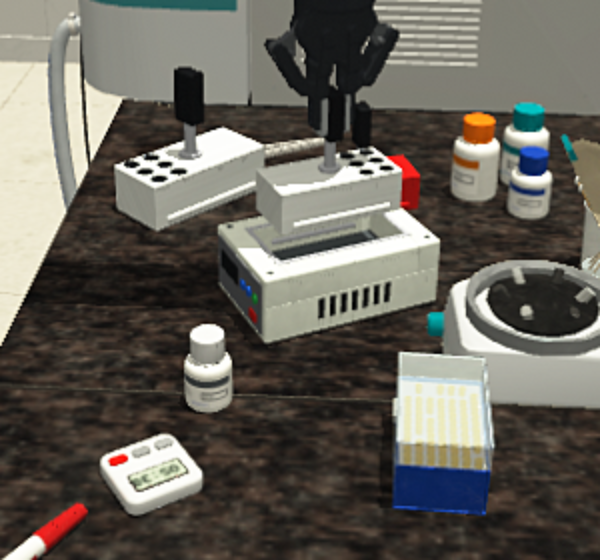

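The side view shows the insert hanging level over the empty well at (330,190). The bottle is upright at (208,370), and the timer and tip box haven't moved.

```bash
python3 -c "
from h import *
print(r.sign_off())"
```

```text
the job is handed in; nothing more can be done
None
```

The job is handed in at about 15 s: the bottle stands upright and released on the worktop, and the insert was rocked free and is held level about 25 mm above the heater's top, over the well.

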